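Move three samples on: cold block to stirrer, stirrer to scale, scale to cold block

TASK

Move the three samples on to their next station: the tall jar waiting in the cold block goes on the middle of the round stirrer plate, the squat jar that has been stirred goes on the middle of the scale pan, and the dropper bottle that has been weighed goes down into the well of the cold block. Every station is taken at the start; the rubber mat is free for parking one sample on the way. Keep all three upright and do not shift or knock over the beaker or the funnel beside them.

Things in the scene. Friction and masses are not known exactly. Their poses are not given: they have to be found in the camera images.
- squat_jar_mid (a point): centre of the squat jar (half-way up, 30 mm above its base; z axis up): round white plastic jar with a turquoise screw lid, 57 mm across the lid, 54 mm across the body below it, 60 mm tall (body to 44 mm above the base, lid from 44 to 60 mm), about 0.11 kg. Starts on the stirrer plate
- dropper_bottle_mid (a point): centre of the dropper bottle (half-way up, 51 mm above its base; z axis up): slender amber glass bottle with a black dropper top, straight body 33 mm across up to 56 mm above its base, sloping shoulder to 62 mm, screw collar 24 mm across from 62 to 77 mm, rubber bulb 14 mm across from there to the top, 102 mm tall in all, about 0.07 kg; can be held by the body or the collar. Starts on the scale pan
- tall_jar_mid (a point): centre of the tall jar (half-way up, 53 mm above its base; z axis up): round glass spice jar with a green screw cap, 45 mm across all the way up, 106 mm tall, about 0.11 kg. Starts in the well of the cold block
- stir_plate (a point): centre of the top face of the magnetic stirrer's round plate, 101 mm in diameter, flat, 58 mm above the worktop. The stirrer's housing is 150 x 120 mm and 52 mm high, with a knob and a switch on its front; the plate's centre lies 18 mm behind the housing's centre along x of this frame (x: from the front of the stirrer to its back, z up). Fixed
- scale_pan (a point): centre of the top face of the scale's round steel pan, 92 mm in diameter, flat, 38 mm above the worktop. The white scale is 108 mm deep (along x of this frame), 140 mm wide (along y) and 29 mm high, with display and keys to the left of the pan; the pan's centre lies 18 mm to the right (-y) of the housing's centre; z up. Fixed; the pan does not give
- well_floor (a point): centre of the floor of the round well in the cold block, 16 mm above the worktop; z up. The well is 65 mm in diameter and 24 mm deep, so its rim and the block's flat top lie 24 mm above this point. The block is aluminium in a grey shell, 118 x 118 mm and 40 mm high. Fixed
- mat_top (a point): centre of the top face of the round dark rubber mat, 110 mm in diameter, 5 mm thick: free at the start, a place to park one sample. Fixed
- beaker_mid (a point): centre of the clear measuring beaker (half-way up, 36 mm above its base): 66 mm across the rim, 73 mm tall, stands on the worktop near the stations; leave it standing where it is
- funnel_mid (a point): centre of the white funnel that stands on its mouth (half-way up, 38 mm above the worktop): 69 mm across, 77 mm tall; leave it standing where it is

How it is judged:
By the outcome, as a careful person would: the job done as asked, in the order asked, and still so for the second after the job is handed in, with the robot touching nothing.
It also fails if it takes over 120 s, if anything falls off the work surface, if the arm or the gripper's body presses on something with over 40 N, if the wrist force passes 120 N, or if a joint passes its speed limit or range.

ROBOT

A 7-joint arm with a two-finger parallel gripper is mounted at the origin on a cart in front of the work surface, level with it; the furniture and walls round the work are solid. World frame = base frame: x ahead of the robot, y to its left, z up, the work surface at z = 0. Lengths are in m, angles in rad, forces in N, time in s.
With the tool pointing down it reaches from about 0.425 to 0.825 m from the base axis. Payload 3.6 kg.
Tool frame: the origin (TCP) lies between the finger pads; the fingertips stand 22 mm ahead of it and the grasp point (between the pads) lies 3 mm ahead of it; z points along the fingers, y is the line along which they close (so a half turn about z gives the same grasp; the last joint's range is limited). The gripper opens to 85 mm and grips with 20 to 120 N. Pads are 22 mm wide; open, the fingers measure 114 mm over their backs; the gripper's body (76 mm by 85 mm) begins 54 mm behind the grasp point. The pads swing forward as they close: fully open they stand 13 mm farther back than shut.
Start: joints at [-1.286, 0.615, -0.013, 1.423, 0.008, 1.103, -0.04], TCP at [0.199, 0.619, 0.253] pointing down, gripper open.
Joint ranges: [-3.12, 3.12], [-0.3, 2.06], [-1.34, 1.32], [0.26, 2.42], [-1.36, 4.5], [0.01, 1.98], [-2.84, 2.84]. Speed limits (rad/s): [2.79, 2.79, 3.14, 3.14, 3.14, 3.14, 3.14].

INTERFACE

Orientations are given as a unit quaternion [x, y, z, w].
In Python, from cell import manip, cams gives the robot as it stands. The module is installed in compiled form; this text tells all that it offers.
- The arm moves only by the tool arm_command, never from a script. Its argument "deltas" is a list of rows, each a list of 7 numbers: the shift along the tool's x, y, z normalised to -1 to 1, where 1 is 1 m, then the turn, a rotation vector about the tool's x, y, z normalised to -1 to 1, where 1 is pi rad, then the opening, from -1 (shut) to 1 (fully open). A call has 1 to 10 rows; each row shifts and turns the commanded pose from where the row before left it, along the tool's axes as they then stand; what a row does not reach is not made up. A row lasts 1/10 s, in which the tool goes at most 50 mm and 8.59 degrees, less where a joint would pass 70% of its speed; a pose out of reach is approached as far as the arm can. A call with a number of a shift or a turn outside -1 to 1 is refused whole. A call with a gripper value outside its range is refused whole. The fingers move at their own pace and stop on an object; "newtons" is the grip in N (left out, the last holds). Time passes only in rows, so rows that do not move let the fingers close. It gives the time, the measured TCP pose, the force, the opening and the grip force at its end, in the units of the state.
- manip.observe(): the state, without advancing time (a new reading comes with each control period).
- cams.camera(name): name is "side" or "top"; returns the picture (400x640x3 uint8, red, green, blue); there is no depth.
- cams.get_calibration(name): a dict with "intrinsics" (3x3 intrinsics, pixels), "R" (3x3) and "t" (3): a world point X has camera coordinates R X + t. Camera axes: x right, y down, z forward; pixel columns grow to the right and rows downward; lengths in m; the calibration is good to about 2 mm. A picture is of the moment at which its call begins. get_calibration takes no time and is no camera call.
- manip.finish_job(): hands the job in; it is judged then, once.
The state is a dict: "time_s": time; "qpos": joint angles; "joint_vel": joint speeds; "joint_efforts": joint torques, N m; "ee_pos": TCP position; "tcp_rot": TCP orientation; "wrist_force": force on the tool from outside, world axes, zero at the start; "wrist_torque": the same for the moment, N m; "finger_gap": finger opening in m; "gripper_force": force on a finger pad.
Only numpy, scipy, OpenCV 4.12 (cv2) and the standard library are available. Lean on these libraries where they do the work, as an engineer would, in place of code of your own. Each camera call takes 0.05 s, during which the arm holds its last target. There are 200 camera calls.

## Working session

There is one attempt and no reset: what is moved stays moved. The work goes in short steps, Python scripts to look and compute and a tool call to move; the robot and the scene stay as the last step left them, time stands still between calls to the robot, and variables do not carry over. Pictures are saved under pics/ and viewed, at most 14 in all, crops included, and the job is handed in when it is done.

Besides the shell and the picture viewer there is one more tool, called after "Request:" as name(argument=value, ...) on one line, values as JSON. arm_command: Moves the arm, as the interface text tells. Scaled input: -1 to 1 covers 1 m each way for a shift and pi rad each way for a turn. Its arguments: {"type":"object","properties":{"deltas":{"type":"array","items":{"type":"array","items":{"type":"number"}}},"newtons":{"type":"number"}},"required":["deltas"]}

```bash
mkdir -p pics; python3 - <<'E'
from cell import manip,cams
import cv2
s=manip.observe()
print({k:s[k] for k in('time_s','ee_pos','tcp_rot','finger_gap','wrist_force')})
for n in('side','top'):
    cv2.imwrite(f'pics/{n}0.png',cams.camera(n)[:,:,::-1]); print(n,cams.get_calibration(n))
E
```

```text
{'time_s': 0.0, 'ee_pos': array([0.19916157, 0.6179678 , 0.25212112]), 'tcp_rot': array([ 1.55221989e-01,  9.87878733e-01, -1.30799282e-03, -1.79540480e-04]), 'finger_gap': 0.08526541748978199, 'wrist_force': array([ 0.32501389,  0.61715384, -0.01262455])}
side {'intrinsics': array([[405.08009178,   0.        , 320.09880293],
       [  0.        , 405.08009178, 195.18164783],
       [  0.        ,   0.        ,   1.        ]]), 'R': array([[ 0.98271846, -0.18469732,  0.01230173],
       [-0.11795903, -0.67606829, -0.72733578],
       [ 0.14265378,  0.7133152 , -0.6861715 ]]), 't': array([-0.54838788,  0.08212039,  0.98726573])}
top {'intrinsics': array([[511.16426245,   0.        , 315.92922084],
       [  0.        , 511.16426245, 207.19908306],
       [  0.        ,   0.        ,   1.        ]]), 'R': array([[-0.01297715, -0.99975511,  0.01792507],
       [-0.99795285,  0.01182687, -0.06285092],
       [ 0.06262353, -0.018704  , -0.99786194]]), 't': array([-0.0639066 ,  0.55301959,  1.11623099])}
```

View pics/side0.png

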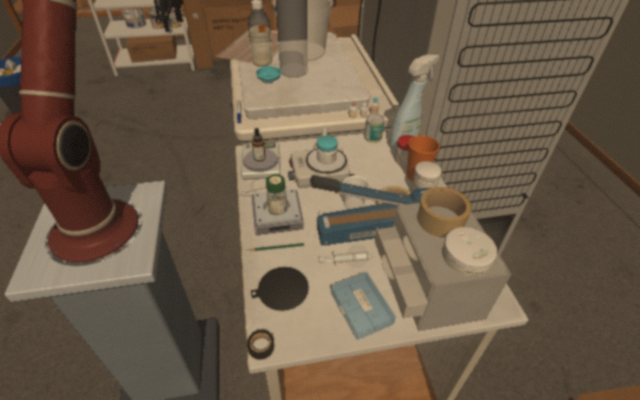

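View pics/top0.png

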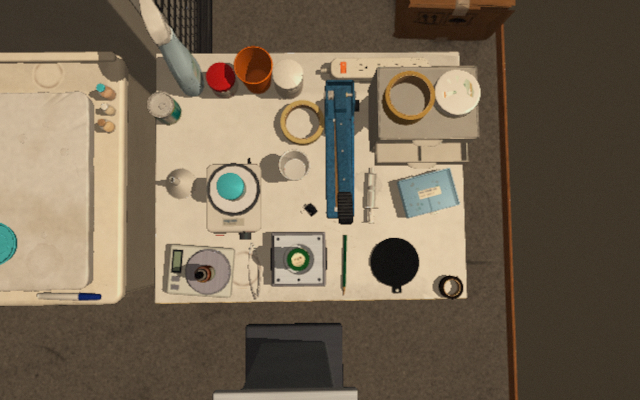

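```bash
cat > h.py <<'E'
import numpy as np,cv2
from cell import manip,cams
C={n:cams.get_calibration(n) for n in('side','top')}
def proj(n,X):
    c=C[n];p=c['intrinsics']@(c['R']@np.array(X,float)+c['t']);return p[:2]/p[2]
def ray(n,uv,z):
    c=C[n];d=c['R'].T@np.linalg.inv(c['intrinsics'])@np.array([*uv,1.]);o=-c['R'].T@c['t']
    return o+d*(z-o[2])/d[2]
def crop(im,x0,y0,w,h,k,out):
    cv2.imwrite(out,cv2.resize(im[y0:y0+h,x0:x0+w,::-1],None,fx=k,fy=k,interpolation=cv2.INTER_CUBIC))
E
python3 - <<'E'
import cv2
from h import *
t=cv2.imread('pics/top0.png')[:,:,::-1];s=cv2.imread('pics/side0.png')[:,:,::-1]
crop(t,150,140,190,160,4,'pics/tc.png');crop(s,230,110,150,130,4.5,'pics/sc.png')
for n,uv,z in [('block',(298,259),.04),('mat',(395,262),.005),('beaker',(293,165),.073),('scale',(208,271),.038),('plate',(234,189),.058),('funnel',(180,184),.03)]: print(n,ray('top',uv,z).round(3))
E
```

```text
block [ 0.439 -0.03   0.04 ]
mat [ 0.428 -0.246  0.005]
beaker [ 0.639 -0.022  0.073]
scale [0.416 0.164 0.038]
plate [0.591 0.105 0.058]
funnel [0.606 0.227 0.03 ]
```

View pics/tc.png

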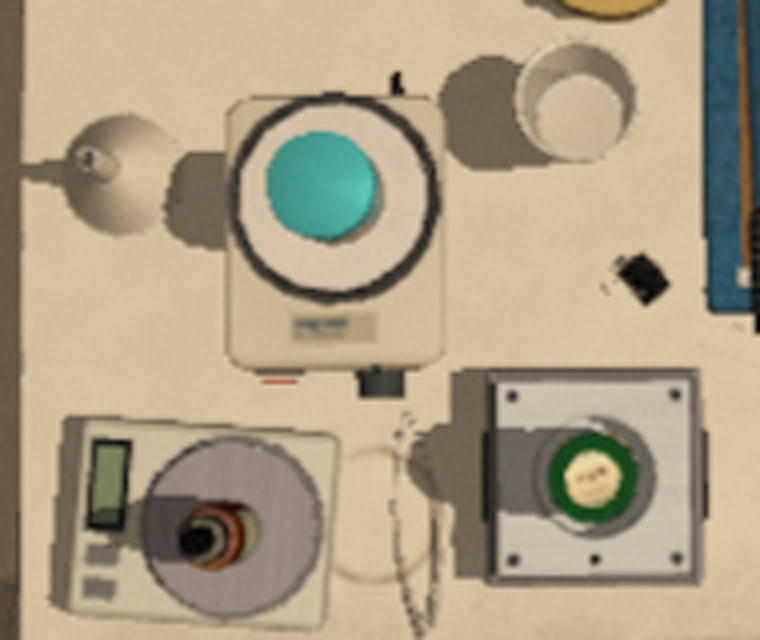

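View pics/sc.png

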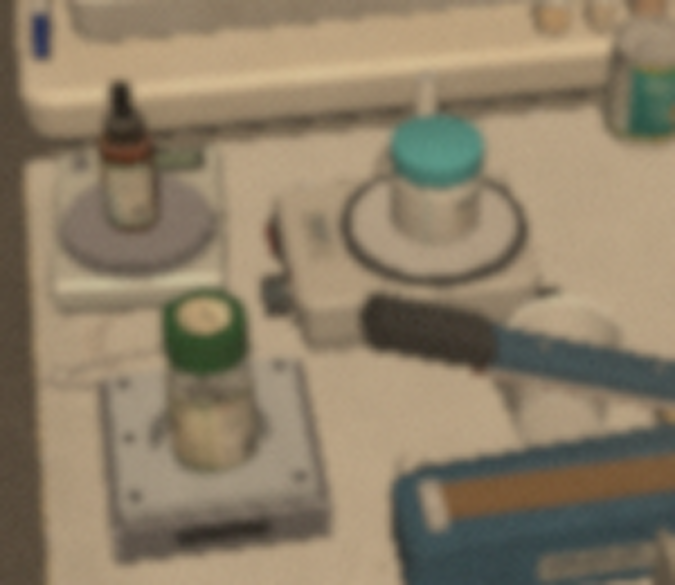

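```bash
python3 - <<'E'
from h import *
T=lambda u,v:(150+(u+.5)/4-.5,140+(v+.5)/4-.5)
S=lambda u,v:(230+(u+.5)/4.5-.5,110+(v+.5)/4.5-.5)
for n,uv,z in [('plate',(334.5,197.5),.057),('squat',(321.5,185.5),.118),('pan',(232.5,527),.038),('bulbtop',(199,539),.14),('well',(595,478),.04),('block',(594.5,476.5),.04),('tall',(592.5,478.5),.122),('beaker',(576,99),.073),('funnel',(125,175),.0)]:
    print(n,ray('top',T(*uv),z).round(4))
for n,uv,z in [('tall',(204,316),.122),('squat',(437,140),.118),('drop',(120,88),.14),('pan',(138,222),.038),('plate',(434,228),.058)]: print('side',n,ray('side',S(*uv),z).round(4))
E
```

```text
plate [0.5909 0.1065 0.057 ]
squat [0.5909 0.1043 0.118 ]
pan [0.4152 0.1645 0.038 ]
bulbtop [0.4156 0.1612 0.14  ]
well [ 0.4389 -0.031   0.04  ]
block [ 0.4397 -0.0307  0.04  ]
tall [ 0.4417 -0.0311  0.122 ]
beaker [ 0.6403 -0.0236  0.073 ]
funnel [0.6106 0.2321 0.    ]
side tall [ 0.4432 -0.0343  0.122 ]
side squat [0.5935 0.1026 0.118 ]
side drop [0.4152 0.154  0.14  ]
side pan [0.4169 0.1578 0.038 ]
side plate [0.5918 0.0961 0.058 ]
```

Request:
arm_command(deltas=[[0, 0, 0, 0, 0, -0.0331, 1], [0, 0, 0, 0, 0, -0.0331, 1], [0, 0, 0, 0, 0, -0.0331, 1], [0, 0, 0, 0, 0, 0, 1]], newtons=30)

```text
time_s: 0.5
ee_pos: [0.1994, 0.6182, 0.2526]
tcp_rot: [0.0, 1.0, -0.001, -0.0]
wrist_force: [-0.3, 0.2, 0.7]
finger_gap: 0.0855
gripper_force: 0.0
```

Request:
arm_command(deltas=[[-0.0261, -0.0343, 0, 0, 0, 0, 1], [-0.0261, -0.0343, 0, 0, 0, 0, 1], [-0.0261, -0.0343, 0, 0, 0, 0, 1], [-0.0261, -0.0343, 0, 0, 0, 0, 1], [-0.0261, -0.0343, 0, 0, 0, 0, 1], [-0.0261, -0.0343, 0, 0, 0, 0, 1], [-0.0261, -0.0343, 0, 0, 0, 0, 1], [-0.0261, -0.0343, 0, 0, 0, 0, 1]])

```text
time_s: 1.3
ee_pos: [0.409, 0.3427, 0.2533]
tcp_rot: [0.001, 1.0, -0.0, -0.0]
wrist_force: [0.1, 0.9, -0.1]
finger_gap: 0.0855
gripper_force: 0.0
```

Request:
arm_command(deltas=[[-0.0261, -0.0343, 0, 0, 0, 0, 1], [-0.0261, -0.0343, 0, 0, 0, 0, 1], [-0.0261, -0.0343, 0, 0, 0, 0, 1], [-0.0261, -0.0343, 0, 0, 0, 0, 1], [-0.0261, -0.0343, 0, 0, 0, 0, 1], [-0.0261, -0.0343, 0, 0, 0, 0, 1], [-0.0261, -0.0343, 0, 0, 0, 0, 1], [0, 0, 0, 0, 0, 0, 1], [0, 0, 0, 0, 0, 0, 1]])

```text
time_s: 2.2
ee_pos: [0.5912, 0.1029, 0.2527]
tcp_rot: [0.002, 1.0, -0.0, -0.001]
wrist_force: [-0.8, 0.5, 0.3]
finger_gap: 0.0853
gripper_force: 0.0
```

Request:
arm_command(deltas=[[0, 0.0005, 0.04, 0, 0, 0, 1], [0, 0.0005, 0.04, 0, 0, 0, 1], [0, 0, 0.03, 0, 0, 0, 1], [0, 0, 0.02, 0, 0, 0, 1], [0, 0, 0.017, 0, 0, 0, 1], [0, 0, 0, 0, 0, 0, 1], [0, 0, 0, 0, 0, 0, -0.2], [0, 0, 0, 0, 0, 0, -0.2]], newtons=30)

```text
time_s: 3.0
ee_pos: [0.5915, 0.106, 0.1077]
tcp_rot: [-0.0, 1.0, 0.0, 0.001]
wrist_force: [0.4, -1.2, 1.8]
finger_gap: 0.059
gripper_force: 0.6
```

Request:
arm_command(deltas=[[0, 0, 0, 0, 0, 0, -1], [0, 0, 0, 0, 0, 0, -1], [0, 0, 0, 0, 0, 0, -1], [0, 0, 0, 0, 0, 0, -1], [0, 0, 0, 0, 0, 0, -1]], newtons=30)

```text
time_s: 3.5
ee_pos: [0.5919, 0.1057, 0.1079]
tcp_rot: [-0.0, 1.0, 0.001, 0.001]
wrist_force: [-0.5, 0.5, 6.1]
finger_gap: 0.0559
gripper_force: 32.4
```

Request:
arm_command(deltas=[[0, 0, -0.01, 0, 0, 0, -1], [0, 0, -0.03, 0, 0, 0, -1], [0, 0, -0.04, 0, 0, 0, -1], [0, 0, -0.04, 0, 0, 0, -1], [0, 0, -0.02, 0, 0, 0, -1], [0, 0, 0, 0, 0, 0, -1]])

```text
time_s: 4.1
ee_pos: [0.5927, 0.1055, 0.2502]
tcp_rot: [0.0, 1.0, 0.001, 0.004]
wrist_force: [0.5, 0.9, -1.6]
finger_gap: 0.0556
gripper_force: 32.4
```

```bash
python3 - <<'E'
from h import *
s=manip.observe();print(s['ee_pos'],s['wrist_force'],s['wrist_torque'],s['finger_gap'])
a=cams.camera('side')
crop(a,230,50,200,150,4,'pics/s1.png')
E
```

```text
[0.59270262 0.10545124 0.25019052] [ 0.49216996  0.93415787 -1.62840334] [ 0.03503176 -0.04064269  0.00039689] 0.055622033623319335
```

View pics/s1.png

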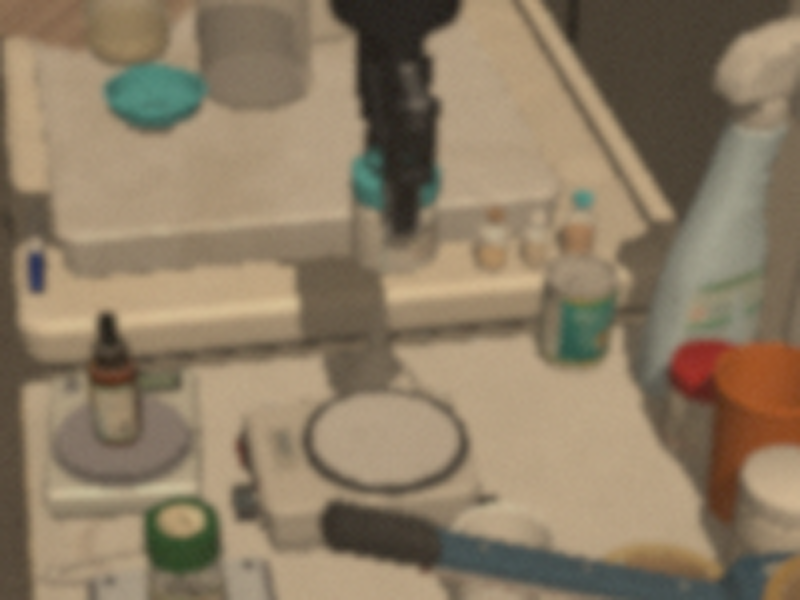

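Request:
arm_command(deltas=[[0.01, -0.02, 0, 0, 0, 0, -1], [0.0182, -0.0391, 0, 0, 0, 0, -1], [0.0182, -0.0391, 0, 0, 0, 0, -1], [0.0182, -0.0391, 0, 0, 0, 0, -1], [0.0182, -0.0391, 0, 0, 0, 0, -1], [0.0182, -0.0391, 0, 0, 0, 0, -1], [0.0182, -0.0391, 0, 0, 0, 0, -1], [0.0182, -0.0391, 0, 0, 0, 0, -1], [0.0182, -0.0391, 0, 0, 0, 0, -1], [0.0084, -0.0192, 0, 0, 0, 0, -1]])

```text
time_s: 5.15
ee_pos: [0.4229, -0.2505, 0.2442]
tcp_rot: [0.003, 1.0, -0.0, -0.003]
wrist_force: [0.2, 0.9, -1.7]
finger_gap: 0.0556
gripper_force: 32.4
```

Request:
arm_command(deltas=[[0, 0, 0, 0, 0, 0, -1], [0, 0, 0.03, 0, 0, 0, -1], [0, 0, 0.04, 0, 0, 0, -1], [0, 0, 0.04, 0, 0, 0, -1], [0, 0, 0.03, 0, 0, 0, -1], [0, 0, 0.02, 0, 0, 0, -1], [0, 0, 0.012, 0, 0, 0, -1], [0, 0, 0.01, 0, 0, 0, -1], [0, 0, 0, 0, 0, 0, -1]])

```text
time_s: 6.05
ee_pos: [0.4267, -0.246, 0.0632]
tcp_rot: [-0.0, 1.0, 0.001, -0.001]
wrist_force: [-1.2, 0.2, -1.9]
finger_gap: 0.0558
gripper_force: 32.5
```

Request:
arm_command(deltas=[[0, 0, 0.005, 0, 0, 0, -1], [0, 0, 0.0035, 0, 0, 0, -1], [0, 0, 0, 0, 0, 0, -1], [0, 0, 0, 0, 0, 0, -1]])

```text
time_s: 6.45
ee_pos: [0.4272, -0.2469, 0.0562]
tcp_rot: [-0.0, 1.0, -0.0, 0.0]
wrist_force: [0.2, -0.2, -0.7]
finger_gap: 0.0559
gripper_force: 32.5
```

Request:
arm_command(deltas=[[0, 0, 0.001, 0, 0, 0, -1], [0, 0, 0, 0, 0, 0, 1], [0, 0, 0, 0, 0, 0, 1], [0, 0, 0, 0, 0, 0, 1], [0, 0, 0, 0, 0, 0, 1], [0, 0, 0, 0, 0, 0, 1]])

```text
time_s: 7.05
ee_pos: [0.4271, -0.2468, 0.0549]
tcp_rot: [-0.0, 1.0, -0.0, 0.0]
wrist_force: [0.3, 0.2, -1.3]
finger_gap: 0.0856
gripper_force: 0.0
```

Request:
arm_command(deltas=[[0, 0, -0.01, 0, 0, 0, 1], [0, 0, -0.03, 0, 0, 0, 1], [0, 0, -0.04, 0, 0, 0, 1], [0, 0, -0.04, 0, 0, 0, 1], [0, 0, -0.04, 0, 0, 0, 1], [0, 0.02, -0.03, 0, 0, 0, 1], [0, 0.04, 0, 0, 0, 0, 1], [0, 0.04, 0, 0, 0, 0, 1], [0, 0.04, 0, 0, 0, 0, 1], [0, 0.04, 0, 0, 0, 0, 1]])

```text
time_s: 8.05
ee_pos: [0.4266, -0.0653, 0.2457]
tcp_rot: [0.0, 1.0, -0.0, 0.001]
wrist_force: [0.6, 0.1, -0.0]
finger_gap: 0.0856
gripper_force: 0.0
```

Request:
arm_command(deltas=[[-0.014, 0.034, 0, 0, 0, 0, 1], [0, 0, 0, 0, 0, 0, 1], [0, 0, 0, 0, 0, 0, 1]])

```text
time_s: 8.35
ee_pos: [0.4409, -0.0323, 0.2453]
tcp_rot: [-0.001, 1.0, -0.0, 0.0]
wrist_force: [0.3, -0.1, -0.1]
finger_gap: 0.0854
gripper_force: 0.0
```

Request:
arm_command(deltas=[[-0.001, 0, 0.03, 0, 0, 0, 1], [0, 0, 0.04, 0, 0, 0, 1], [0, 0, 0.04, 0, 0, 0, 1], [0, 0, 0.03, 0, 0, 0, 1], [0, 0, 0.017, 0, 0, 0, 1], [0, 0, 0, 0, 0, 0, 1], [0, 0, 0, 0, 0, 0, -0.2], [0, 0, 0, 0, 0, 0, -0.2]])

```text
time_s: 9.15
ee_pos: [0.4427, -0.0336, 0.089]
tcp_rot: [0.001, 1.0, -0.0, 0.001]
wrist_force: [0.2, -0.8, 0.3]
finger_gap: 0.0591
gripper_force: 0.0
```

Request:
arm_command(deltas=[[0, 0, 0, 0, 0, 0, -1], [0, 0, 0, 0, 0, 0, -1], [0, 0, 0, 0, 0, 0, -1], [0, 0, 0, 0, 0, 0, -1], [0, 0, 0, 0, 0, 0, -1]], newtons=30)

```text
time_s: 9.65
ee_pos: [0.4428, -0.0333, 0.0893]
tcp_rot: [0.0, 1.0, -0.0, 0.001]
wrist_force: [-0.2, -0.3, 4.9]
finger_gap: 0.0451
gripper_force: 30.1
```

Request:
arm_command(deltas=[[0, 0, -0.01, 0, 0, 0, -1], [0, 0, -0.03, 0, 0, 0, -1], [0, 0, -0.04, 0, 0, 0, -1], [0, 0, -0.04, 0, 0, 0, -1], [0, 0, -0.04, 0, 0, 0, -1], [0, 0, -0.02, 0, 0, 0, -1], [0, 0, 0, 0, 0, 0, -1]])

```text
time_s: 10.35
ee_pos: [0.4435, -0.0328, 0.2716]
tcp_rot: [-0.0, 1.0, -0.0, 0.004]
wrist_force: [0.5, 0.4, -2.7]
finger_gap: 0.0451
gripper_force: 31.2
```

```bash
python3 - <<'E'
from h import *
s=manip.observe();print(s['ee_pos'],s['wrist_force'],s['wrist_torque'],s['finger_gap'])
a=cams.camera('side');t=cams.camera('top')
A=cv2.resize(a[80:340,200:400],None,fx=2,fy=2,interpolation=2);B=cv2.resize(t[140:400-0,150:450][:260],None,fx=1.33,fy=2,interpolation=2)
cv2.imwrite('pics/s2.png',np.hstack([A,B])[:,:,::-1])
E
```

```text
[ 0.44350289 -0.03279918  0.27156018] [ 0.5200752   0.40615775 -2.68014586] [ 0.00924674 -0.00677791 -0.02769154] 0.04509164695830265
```

View pics/s2.png

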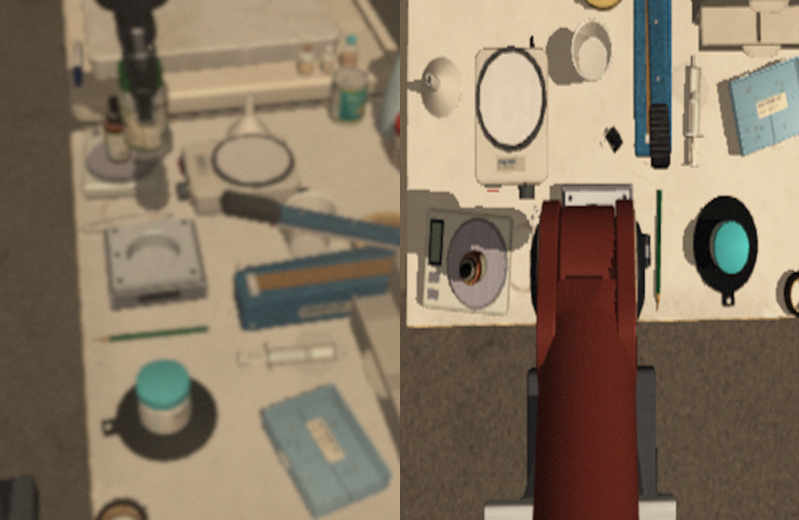

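```bash
python3 - <<'E'
from h import *
print(ray('side',(326.1,159.6),.057))
t=cams.camera('top');crop(t,205,155,65,65,9,'pics/p.png')
crop(t,170,235,70,70,8,'pics/q.png')
E
```

```text
[0.59279159 0.10017672 0.057     ]
```

View pics/p.png

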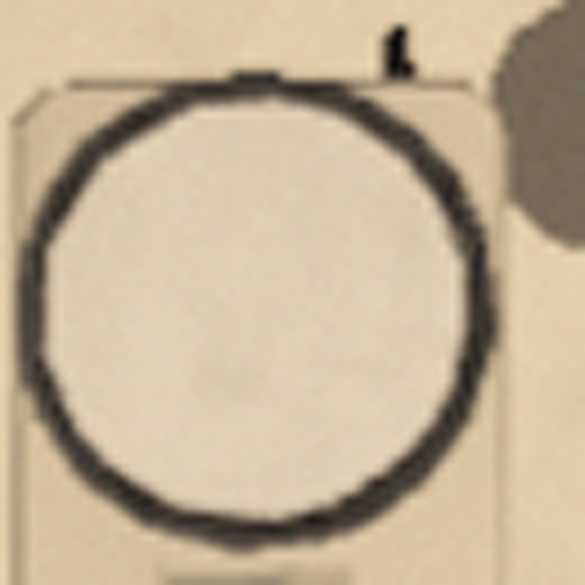

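View pics/q.png

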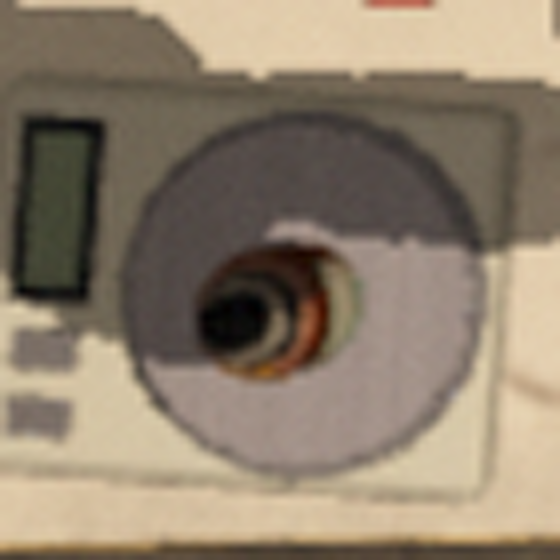

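Request:
arm_command(deltas=[[-0.015, 0.014, 0, 0, 0, 0, -1], [-0.0296, 0.0279, 0, 0, 0, 0, -1], [-0.0296, 0.0279, 0, 0, 0, 0, -1], [-0.0296, 0.0279, 0, 0, 0, 0, -1], [-0.0296, 0.0279, 0, 0, 0, 0, -1], [-0.0146, 0.0139, 0, 0, 0, 0, -1], [0, 0, 0, 0, 0, 0, -1], [0, 0, 0, 0, 0, 0, -1]])

```text
time_s: 11.3
ee_pos: [0.5887, 0.1062, 0.2655]
tcp_rot: [-0.0, 1.0, -0.001, -0.003]
wrist_force: [-0.3, -0.7, -0.8]
finger_gap: 0.0447
gripper_force: 31.2
```

Request:
arm_command(deltas=[[0, -0.001, 0.03, 0, 0, 0, -1], [0, 0, 0.04, 0, 0, 0, -1], [0, 0, 0.03, 0, 0, 0, -1], [0, 0, 0.02, 0, 0, 0, -1], [0, 0, 0.008, 0, 0, 0, -1], [0, 0, 0, 0, 0, 0, -1], [0, 0, 0, 0, 0, 0, -1]])

```text
time_s: 12.0
ee_pos: [0.5904, 0.1052, 0.1408]
tcp_rot: [0.0, 1.0, -0.0, 0.001]
wrist_force: [0.9, -0.3, -0.0]
finger_gap: 0.0451
gripper_force: 31.2
```

Request:
arm_command(deltas=[[0, 0, 0.005, 0, 0, 0, -1], [0, 0, 0.0035, 0, 0, 0, -1], [0, 0, 0, 0, 0, 0, -1], [0, 0, 0, 0, 0, 0, -1]])

```text
time_s: 12.4
ee_pos: [0.5901, 0.1058, 0.1315]
tcp_rot: [-0.0, 1.0, 0.0, 0.0]
wrist_force: [0.9, -0.0, -0.7]
finger_gap: 0.0447
gripper_force: 31.2
```

Request:
arm_command(deltas=[[0, 0, 0.001, 0, 0, 0, -1], [0, 0, 0, 0, 0, 0, -1], [0, 0, 0, 0, 0, 0, 1], [0, 0, 0, 0, 0, 0, 1], [0, 0, 0, 0, 0, 0, 1], [0, 0, 0, 0, 0, 0, 1], [0, 0, 0, 0, 0, 0, 1]])

```text
time_s: 13.1
ee_pos: [0.59, 0.1057, 0.1302]
tcp_rot: [-0.0, 1.0, -0.0, -0.0]
wrist_force: [-0.6, 0.1, 0.2]
finger_gap: 0.0855
gripper_force: 0.0
```

Request:
arm_command(deltas=[[0, 0, -0.01, 0, 0, 0, 1], [0, 0, -0.03, 0, 0, 0, 1], [0, 0, -0.04, 0, 0, 0, 1], [0, 0, -0.04, 0, 0, 0, 1], [0.03, 0.01, 0, 0, 0, 0, 1], [0.04, 0.013, 0, 0, 0, 0, 1], [0.04, 0.013, 0, 0, 0, 0, 1], [0.04, 0.013, 0, 0, 0, 0, 1], [0.0255, 0.008, 0, 0, 0, 0, 1], [0, 0, 0, 0, 0, 0, 1]])

```text
time_s: 14.1
ee_pos: [0.4107, 0.1642, 0.2512]
tcp_rot: [-0.003, 1.0, 0.0, -0.001]
wrist_force: [0.5, -0.2, 0.7]
finger_gap: 0.0855
gripper_force: 0.0
```

```bash
python3 - <<'E'
from h import *
s=manip.observe();print(s['ee_pos'],s['tcp_rot'])
crop(cams.camera('side'),220,90,160,130,5,'pics/s3.png')
print(ray('top',(198.6,274.3),.14))
E
```

```text
[0.4106998  0.16421032 0.25119003] [-2.85529074e-03  9.99995559e-01  2.23650892e-04 -8.23592955e-04]
[0.41578704 0.16267146 0.14      ]
```

View pics/s3.png

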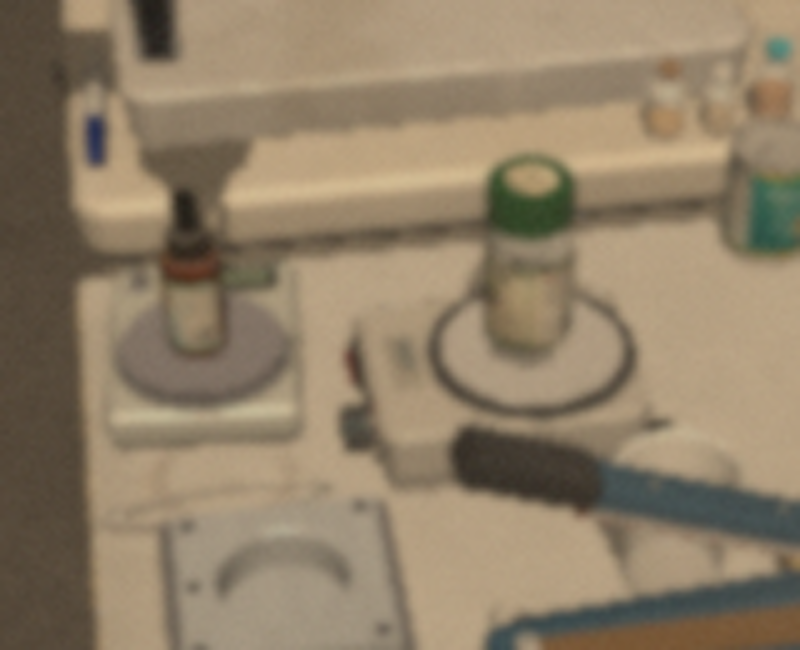

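Request:
arm_command(deltas=[[0, 0, 0.03, 0, 0, 0, 1], [0, 0, 0.04, 0, 0, 0, 1], [0, 0, 0, 0, 0, 0, 1], [0, 0, 0, 0, 0, 0, 1]])

```text
time_s: 14.55
ee_pos: [0.4156, 0.1624, 0.1806]
tcp_rot: [0.001, 1.0, -0.0, -0.0]
wrist_force: [-0.4, 1.0, -0.6]
finger_gap: 0.0855
gripper_force: 0.0
```

Request:
arm_command(deltas=[[0, 0, 0.03, 0, 0, 0, 1], [0, 0, 0.03, 0, 0, 0, 1], [0, 0, 0.018, 0, 0, 0, 1], [0, 0, 0.008, 0, 0, 0, 1], [0, 0, 0, 0, 0, 0, 1], [0, 0, 0, 0, 0, 0, -0.1], [0, 0, 0, 0, 0, 0, -0.1], [0, 0, 0, 0, 0, 0, -0.1]], newtons=25)

```text
time_s: 15.35
ee_pos: [0.4151, 0.1629, 0.0953]
tcp_rot: [-0.0, 1.0, 0.0, 0.001]
wrist_force: [-0.4, -0.6, 0.2]
finger_gap: 0.0441
gripper_force: 0.0
```

Request:
arm_command(deltas=[[0, 0, 0, 0, 0, 0, -0.2], [0, 0, 0, 0, 0, 0, -0.3], [0, 0, 0, 0, 0, 0, -1], [0, 0, 0, 0, 0, 0, -1], [0, 0, 0, 0, 0, 0, -1], [0, 0, 0, 0, 0, 0, -1], [0, 0, 0, 0, 0, 0, -1]], newtons=25)

```text
time_s: 16.05
ee_pos: [0.4148, 0.1629, 0.095]
tcp_rot: [-0.0, 1.0, 0.0, 0.001]
wrist_force: [0.2, 0.6, 5.8]
finger_gap: 0.032
gripper_force: 24.5
```

Request:
arm_command(deltas=[[0, 0, -0.01, 0, 0, 0, -1], [0, 0, -0.03, 0, 0, 0, -1], [0, 0, -0.04, 0, 0, 0, -1], [0, 0, -0.04, 0, 0, 0, -1], [-0.0025, -0.02, 0, 0, 0, 0, -1], [-0.005, -0.04, 0, 0, 0, 0, -1], [-0.005, -0.04, 0, 0, 0, 0, -1], [-0.005, -0.04, 0, 0, 0, 0, -1], [-0.005, -0.04, 0, 0, 0, 0, -1], [-0.002, -0.015, 0, 0, 0, 0, -1]])

```text
time_s: 17.05
ee_pos: [0.4386, -0.037, 0.2147]
tcp_rot: [0.003, 1.0, -0.001, -0.0]
wrist_force: [-0.3, -0.2, -1.3]
finger_gap: 0.0319
gripper_force: 25.1
```

Request:
arm_command(deltas=[[0, 0, 0, 0, 0, 0, -1], [0, 0, 0.03, 0, 0, 0, -1], [0, 0, 0.03, 0, 0, 0, -1], [0, 0, 0.02, 0, 0, 0, -1], [0, 0, 0, 0, 0, 0, -1], [0, 0, 0, 0, 0, 0, -1]])

```text
time_s: 17.65
ee_pos: [0.4391, -0.031, 0.1347]
tcp_rot: [-0.001, 1.0, 0.0, -0.0]
wrist_force: [-0.0, 0.5, -0.1]
finger_gap: 0.0317
gripper_force: 25.1
```

```bash
python3 - <<'E'
from h import *
s=manip.observe();print(s['ee_pos'],s['tcp_rot'],s['wrist_force'],s['finger_gap'])
crop(cams.camera('side'),220,90,160,160,3.7,'pics/s4.png')
E
```

```text
[ 0.43908511 -0.03101002  0.13467089] [-1.16538097e-03  9.99999256e-01  3.34615016e-04 -1.34292837e-04] [-0.04259809  0.52069687 -0.07948771] 0.03171290128037279
```

View pics/s4.png

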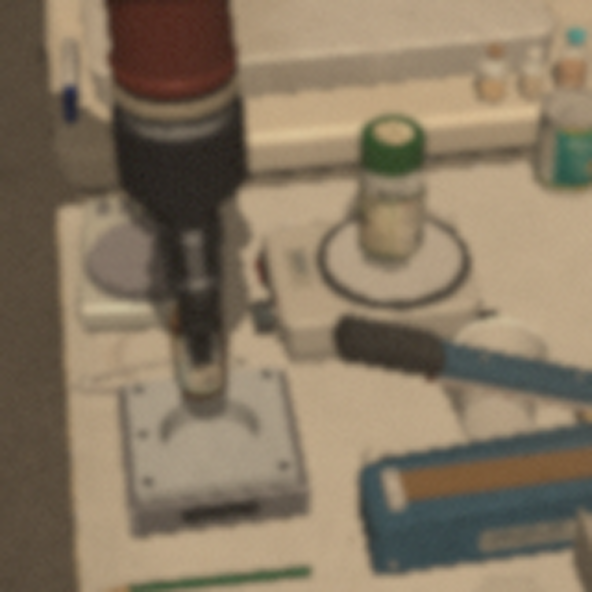

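Request:
arm_command(deltas=[[0, 0, 0.02, 0, 0, 0, -1], [0, 0, 0.02, 0, 0, 0, -1], [0, 0, 0.012, 0, 0, 0, -1], [0, 0, 0.005, 0, 0, 0, -1], [0, 0, 0.003, 0, 0, 0, -1], [0, 0, 0, 0, 0, 0, -1], [0, 0, 0, 0, 0, 0, -1]])

```text
time_s: 18.4
ee_pos: [0.4396, -0.0323, 0.075]
tcp_rot: [-0.0, 1.0, -0.0, 0.001]
wrist_force: [0.3, 0.5, -0.5]
finger_gap: 0.0316
gripper_force: 25.1
```

Request:
arm_command(deltas=[[0, 0, 0.002, 0, 0, 0, -1], [0, 0, 0, 0, 0, 0, -1]])

```text
time_s: 18.6
ee_pos: [0.4396, -0.0323, 0.073]
tcp_rot: [-0.0, 1.0, -0.0, 0.001]
wrist_force: [-0.7, -0.1, 3.3]
finger_gap: 0.0319
gripper_force: 25.4
```

Request:
arm_command(deltas=[[0, 0, 0, 0, 0, 0, 0], [0, 0, 0, 0, 0, 0, 0.5], [0, 0, 0, 0, 0, 0, 1], [0, 0, 0, 0, 0, 0, 1], [0, 0, 0, 0, 0, 0, 1], [0, 0, -0.01, 0, 0, 0, 1], [0, 0, -0.02, 0, 0, 0, 1], [0, 0, -0.04, 0, 0, 0, 1], [0, 0, -0.04, 0, 0, 0, 1], [0, 0, -0.04, 0, 0, 0, 1]])

```text
time_s: 19.6
ee_pos: [0.4385, -0.0323, 0.2245]
tcp_rot: [-0.0, 1.0, -0.0, 0.0]
wrist_force: [1.2, 0.5, -0.3]
finger_gap: 0.0852
gripper_force: 0.0
```

Request:
arm_command(deltas=[[0.0015, -0.0245, 0, 0, 0, 0, 1], [0.0025, -0.04, 0, 0, 0, 0, 1], [0.0025, -0.04, 0, 0, 0, 0, 1], [0.0025, -0.04, 0, 0, 0, 0, 1], [0.0025, -0.04, 0, 0, 0, 0, 1], [0.001, -0.03, 0, 0, 0, 0, 1], [0, 0, 0, 0, 0, 0, 1], [0, 0, 0, 0, 0, 0, 1]])

```text
time_s: 20.4
ee_pos: [0.4261, -0.2469, 0.2226]
tcp_rot: [0.001, 1.0, 0.0, -0.0]
wrist_force: [-0.8, 0.3, -0.0]
finger_gap: 0.0854
gripper_force: 0.0
```

```bash
python3 - <<'E'
from h import *
s=manip.observe();print(s['ee_pos'],s['tcp_rot'])
crop(cams.camera('side'),220,90,220,210,2.85,'pics/s5.png')
E
```

```text
[ 0.42607715 -0.24690212  0.22261657] [ 7.31594495e-04  9.99999693e-01  2.68530951e-04 -7.63248828e-05]
```

View pics/s5.png

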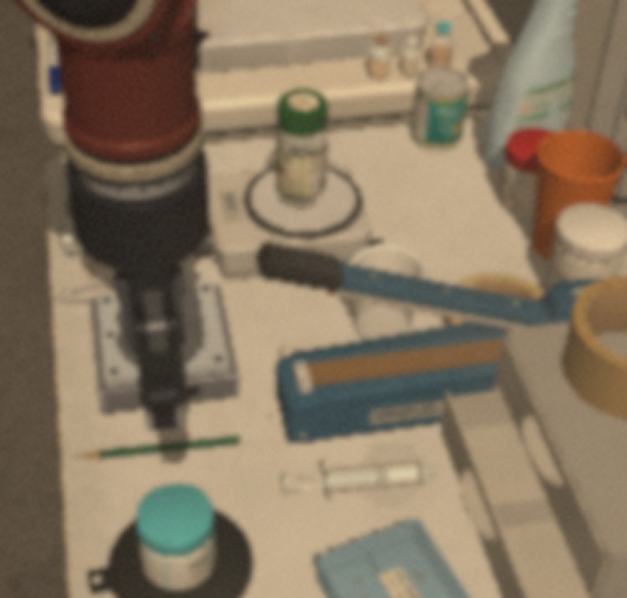

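Request:
arm_command(deltas=[[-0.001, 0, 0.03, 0, 0, 0, 1], [0, 0, 0.04, 0, 0, 0, 1], [0, 0, 0.04, 0, 0, 0, 1], [0, 0, 0.03, 0, 0, 0, 1], [0, 0, 0.019, 0, 0, 0, 1], [0, 0, 0.009, 0, 0, 0, 1], [0, 0, 0, 0, 0, 0, 1], [0, 0, 0, 0, 0, 0, 0], [0, 0, 0, 0, 0, 0, -0.3]], newtons=30)

```text
time_s: 21.35
ee_pos: [0.4284, -0.2469, 0.0556]
tcp_rot: [-0.0, 1.0, -0.001, 0.001]
wrist_force: [-0.0, -0.1, 0.1]
finger_gap: 0.0589
gripper_force: 0.0
```

Request:
arm_command(deltas=[[0, 0, 0, 0, 0, 0, -1], [0, 0, 0, 0, 0, 0, -1], [0, 0, 0, 0, 0, 0, -1], [0, 0, 0, 0, 0, 0, -1], [0, 0, 0, 0, 0, 0, -1]], newtons=30)

```text
time_s: 21.85
ee_pos: [0.4284, -0.2471, 0.0558]
tcp_rot: [-0.0, 1.0, -0.001, 0.001]
wrist_force: [-0.4, 1.3, 5.6]
finger_gap: 0.0559
gripper_force: 31.4
```

Request:
arm_command(deltas=[[0, 0, -0.01, 0, 0, 0, -1], [0, 0, -0.03, 0, 0, 0, -1], [0, 0, -0.04, 0, 0, 0, -1], [0, 0, -0.04, 0, 0, 0, -1], [0, 0, -0.04, 0, 0, 0, -1], [0, 0, -0.04, 0, 0, 0, -1], [0, 0, 0, 0, 0, 0, -1]])

```text
time_s: 22.55
ee_pos: [0.4301, -0.2483, 0.2604]
tcp_rot: [0.0, 1.0, -0.003, 0.006]
wrist_force: [0.6, -1.1, -1.1]
finger_gap: 0.0554
gripper_force: 32.6
```

Request:
arm_command(deltas=[[-0.0025, 0.0205, 0, 0, 0, 0, -1], [-0.005, 0.039, 0, 0, 0, 0, -1], [-0.005, 0.039, 0, 0, 0, 0, -1], [-0.005, 0.039, 0, 0, 0, 0, -1], [-0.005, 0.039, 0, 0, 0, 0, -1], [-0.0025, 0.039, 0, 0, 0, 0, -1], [0.005, 0.039, 0, 0, 0, 0, -1], [0.0075, 0.039, 0, 0, 0, 0, -1], [0.0075, 0.039, 0, 0, 0, 0, -1], [0.0075, 0.039, 0, 0, 0, 0, -1]])

```text
time_s: 23.55
ee_pos: [0.4237, 0.1258, 0.254]
tcp_rot: [0.0, 1.0, -0.0, -0.001]
wrist_force: [0.9, 0.3, -2.4]
finger_gap: 0.0557
gripper_force: 32.6
```

Request:
arm_command(deltas=[[0.006, 0.027, 0, 0, 0, 0, -1], [0.004, 0.012, 0, 0, 0, 0, -1], [0, 0, 0, 0, 0, 0, -1], [0, 0, 0.03, 0, 0, 0, -1], [0, 0, 0.04, 0, 0, 0, -1], [0, 0, 0.04, 0, 0, 0, -1], [0, 0, 0.02, 0, 0, 0, -1], [0, 0, 0.01, 0, 0, 0, -1], [0, 0, 0, 0, 0, 0, -1], [0, 0, 0, 0, 0, 0, -1]])

```text
time_s: 24.55
ee_pos: [0.4158, 0.1634, 0.115]
tcp_rot: [0.0, 1.0, 0.0, 0.001]
wrist_force: [0.0, 0.0, -1.6]
finger_gap: 0.0555
gripper_force: 32.5
```

```bash
python3 - <<'E'
from h import *
s=manip.observe();print(s['ee_pos'],s['tcp_rot'],s['wrist_force'])
crop(cams.camera('side'),220,110,160,140,4.2,'pics/s6.png')
E
```

```text
[0.41576151 0.16338942 0.11503181] [3.50974293e-04 9.99999643e-01 1.30624204e-04 7.57948210e-04] [ 0.0248388   0.04684514 -1.63375559]
```

View pics/s6.png

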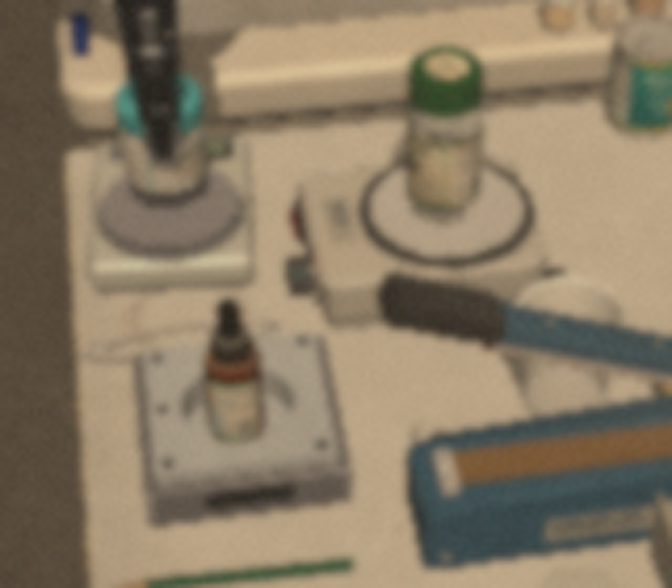

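Request:
arm_command(deltas=[[0, 0, 0.012, 0, 0, 0, -1], [0, 0, 0.008, 0, 0, 0, -1], [0, 0, 0.004, 0, 0, 0, -1], [0, 0, 0.002, 0, 0, 0, -1], [0, 0, 0, 0, 0, 0, -1], [0, 0, 0, 0, 0, 0, -1]])

```text
time_s: 25.2
ee_pos: [0.415, 0.1637, 0.0888]
tcp_rot: [-0.0, 1.0, -0.0, 0.0]
wrist_force: [-1.2, 0.1, 3.1]
finger_gap: 0.0556
gripper_force: 32.8
```

Request:
arm_command(deltas=[[0, 0, 0, 0, 0, 0, 0.4], [0, 0, 0, 0, 0, 0, 1], [0, 0, 0, 0, 0, 0, 1], [0, 0, 0, 0, 0, 0, 1], [0, 0, 0, 0, 0, 0, 1], [0, 0, -0.01, 0, 0, 0, 1], [0, 0, -0.03, 0, 0, 0, 1], [0, 0, -0.04, 0, 0, 0, 1], [0, 0, -0.04, 0, 0, 0, 1], [0, 0, -0.04, 0, 0, 0, 1]])

```text
time_s: 26.2
ee_pos: [0.4145, 0.1635, 0.2506]
tcp_rot: [-0.0, 1.0, 0.0, 0.0]
wrist_force: [1.3, 0.5, -0.1]
finger_gap: 0.0855
gripper_force: 0.0
```

Request:
arm_command(deltas=[[0, 0.03, 0, 0, 0, 0, 1], [0, 0.045, 0, 0, 0, 0, 1], [0, 0.045, 0, 0, 0, 0, 1], [0, 0.045, 0, 0, 0, 0, 1], [0, 0.045, 0, 0, 0, 0, 1], [0, 0.03, 0, 0, 0, 0, 1], [0, 0.03, 0, 0, 0, 0, 1], [0, 0, 0, 0, 0, 0, 1], [0, 0, 0, 0, 0, 0, 1]])

```text
time_s: 27.1
ee_pos: [0.4144, 0.4337, 0.2484]
tcp_rot: [-0.001, 1.0, -0.0, -0.0]
wrist_force: [-0.6, -0.5, 0.8]
finger_gap: 0.0853
gripper_force: 0.0
```

```bash
python3 - <<'E'
from h import *
s=manip.observe();print(s['ee_pos'],s['joint_vel'].round(3))
t=cams.camera('top');crop(t,150,140,190,160,4,'pics/t7.png')
E
```

```text
[0.41440624 0.43366875 0.24840445] [ 0.026 -0.015  0.029  0.026  0.007 -0.    -0.   ]
```

View pics/t7.png

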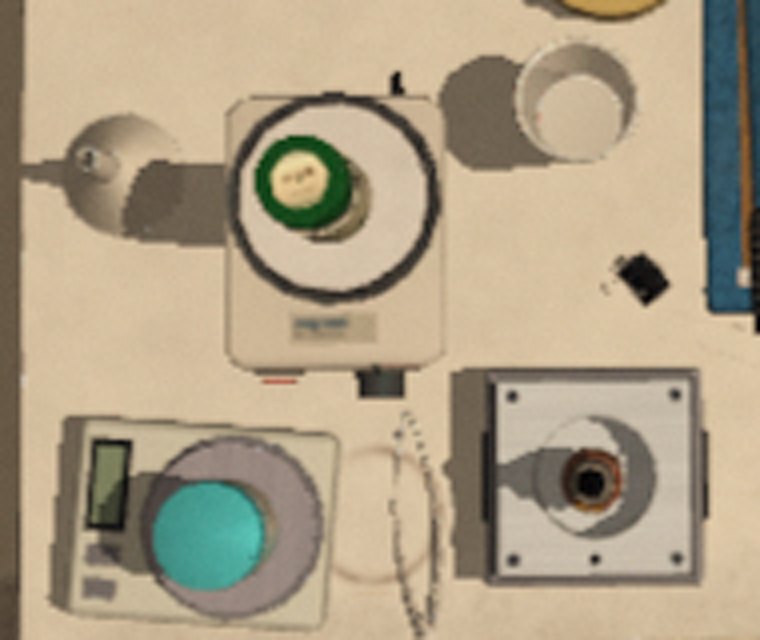

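```bash
python3 - <<'E'
from h import *
T=lambda u,v:(150+(u+.5)/4-.5,140+(v+.5)/4-.5)
print('squat',ray('top',T(208.5,535.5),.098),'pan .4152 .1645');print('tall',ray('top',T(304,182.5),.164),'plate .5909 .1065')
E
```

```text
squat [0.41459708 0.16510985 0.098     ] pan .4152 .1645
tall [0.58756522 0.10587139 0.164     ] plate .5909 .1065
```

The last picture shows all three centred and upright, and the beaker (576,99) and funnel (125,175) at their original pixels.

```bash
python3 -c "
from cell import manip
print(manip.finish_job())"
```

```text
the job is handed in; nothing more can be done
None
```

The job is handed in at about 27 s: the tall jar is on the stirrer plate (within about 4 mm of centre), the squat jar on the scale pan (within about 1 mm) and the dropper bottle in the cold block's well, all upright, with the beaker and funnel unmoved in the last picture; the squat jar was parked on the mat, so they were placed tall jar, dropper, then squat jar, because one parking spot does not allow your listed order.

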